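# Wedge up a sewing machine to free its levelling feet

## Task

Take the long beech wedge and push its thin end, flat on the table, under the free-arm end of the sewing machine, square to the edge and midway between the two feet there, until those feet just come clear of the table, by about 3 mm. Finish holding: keep the wedge gripped and pushed in, with the machine resting on it, so that I can screw the feet level. Raise the machine with the wedge alone, no more than that, and leave the other things on the table where they are.

Things in the scene. Friction and masses are not known exactly. Their poses are not given: they have to be found in the camera images.
- machine: compact white free-arm sewing machine, 330 long (y) x 150 deep (x) x 280 high, 2.6 kg. Origin: on the table under the middle of its base plate, unmoved by tipping; +x to the dials' side, +y to the handwheel, -y to the free-arm end. Four feet, 24 diameter x 10 high, at x +-55, y +-135 leave a gap of 10 under it. Upper arm and head (90 wide, z 136 to 262) end at y -157.
- lift_edge (a point): middle of the lower edge of the base plate at the free-arm end (machine x 0, y -165, z 10 when standing); moves with the machine; axes as the machine's. The wedge goes in here along +y. The push takes about 6 to 15 N; the edge bears 5 to 9 N down on the wedge, which stays by itself at any depth.
- machine_tilt (a joint): tipping angle in rad about the two handwheel-end feet, which grip the table (the machine does not slide): 0 on all feet (as at the start), growing as the free-arm end rises. The edge rises 300 mm per rad, the two free-arm feet 270 mm per rad: 3 mm clear is about 0.011. Falls back when not supported.
- long_wedge: long wedge of plain beech, 200 long x 36 wide, 95 g. Origin: middle of its underside; +x to the thin end. From the thin end (2 thick, x +100) its top slopes up evenly over 130 to 24 thick (x -30), about 1 in 6; the rest is a level heel 70 long, 24 high. It is 10 thick 47 from the thin end, 13.4 thick 67 from it.
- wedge_grip (a point): centre of the long wedge's heel, half-way up (12 above its underside), 165 behind the thin end; the place to grip it, across its 36 width; axes as the wedge's
- wedge_tip (a point): middle of the long wedge's thin end, 1 above its underside; axes as the wedge's
- short_wedge: short beech wedge, 95 long x 30 wide x 9 high at its thick end, too thin for the gap; origin under its middle, thin end +x. It or the long wedge lies nearer the robot. Not used.
- clapper: dark-grooved wooden pressing block 220 x 55 x 42; origin under its middle. Not used.
- spool_a: thread spool, 32 diameter x 48, standing; origin under its middle. Not used.
- spool_b: thread spool like spool_a. Not used.
- spool_c: thread spool like spool_a. Not used.
- shears: black-handled dressmaking shears lying flat, 215 x 75 x 10; origin at the pivot, on the table. Not used.
- pin_pot: clear pot of pins, 68 wide x 42 high; origin under its middle. Not used.
- pen: blue marking pen lying flat, 130 x 10; origin under its middle. Not used.
Things that resemble listed ones, but are neither listed nor needed, are in the scene too. Several things have the shape of the long_wedge; the one meant has the colours described above.

How it is judged:
By the outcome, as a careful person would: the job done as asked, in the order asked, and still so for the second after the job is handed in, while the arm keeps its last pose, push and grip.
It also fails if it takes over 42 s, if anything falls off the work surface, if the arm or the gripper's body presses on something with over 40 N, if the wrist force passes 120 N, or if a joint passes its speed limit or range.

## Robot

A 6-joint arm with a two-finger parallel gripper is mounted at the origin on the work surface. World frame = base frame: x ahead of the robot, y to its left, z up, the work surface at z = 0. Lengths are in m, angles in rad, forces in N, time in s.
With the tool pointing down it reaches from about 0.225 to 0.875 m from the base axis. Payload 3.4 kg.
Tool frame: the origin (TCP) lies at the very end of the fingers, on their centre line; the grasp point (between the pads) lies 19 mm behind it; z points along the fingers, y is the line along which they close (so a half turn about z gives the same grasp; the last joint's range is limited). The gripper opens to 85 mm and grips with 20 to 120 N. Pads are 22 mm wide; open, the fingers measure 114 mm over their backs; the gripper's body (76 mm by 85 mm) begins 54 mm behind the grasp point. The pads swing forward as they close: fully open they stand 13 mm farther back than shut.
Start: joints at [-1.436, 0.276, 1.505, -0, 1.361, -0.121], TCP at [0.145, -0.556, 0.203] pointing down, gripper open.
Joint ranges: [-2.89, 2.89], [-0.75, 2.08], [0.22, 2.7], [-1.18, 4.32], [0.11, 2.71], [-2.7, 2.7]. Speed limits (rad/s): [2.57, 2.57, 3.14, 3.14, 3.14, 3.14].

## Interface

Orientations are given as a unit quaternion [w, x, y, z].
In Python, from rig import manip, get_image, camera_info gives the robot as it stands. The module is installed in compiled form; this text tells all that it offers.
- The arm moves only by the shell command python3 -m crank 'ROWS' [FORCE]. ROWS is a JSON object of lists of equal length, an entry for each row: "translation": the shift along the tool's x, y, z in mm, a list of three; "roll": the turn about the tool's z in rad; "fingers": the opening, from 0 (shut) to 1 (fully open). A call has 1 to 8 rows; each row shifts and turns the commanded pose from where the row before left it, along the tool's axes as they then stand; what a row does not reach is not made up. A row lasts 1/10 s, in which the tool goes at most 50 mm and 8.59 degrees, less where a joint would pass 70% of its speed; a pose out of reach is approached as far as the arm can. A call is refused whole if a number of a shift passes 50 or a number of a turn 0.15, either way. A call with a gripper value outside its range is refused whole. The fingers move at their own pace and stop on an object; FORCE is the grip in N (left out, the last holds). Time passes only in rows, so rows that do not move let the fingers close. It gives the time, the measured TCP pose, the force, the opening and the grip force at its end, in the units of the state.
- manip.get_state(): the state, without advancing time (a new reading comes with each control period).
- get_image(name): name is "side" or "top" or "wrist"; returns the picture (384x512x3 uint8, blue, green, red); there is no depth.
- camera_info(name): a dict with "mtx" (3x3 intrinsics, pixels), "D" ([k1, k2, p1, p2, k3] as OpenCV has them; the pictures are not rectified), "rvec" (rotation vector, rad) and "tvec" (3), from world to camera coordinates, as OpenCV has them. Camera axes: x right, y down, z forward; pixel columns grow to the right and rows downward; lengths in m; the calibration is good to about 2 mm. A picture is of the moment at which its call begins: read the wrist's pose just before it. camera_info takes no time and is no camera call; for the wrist camera it gives the pose at the moment of the call.
- manip.sign_off(): hands the job in; it is judged then, once.
The state is a dict: "clock": time; "qpos": joint angles; "qd": joint speeds; "effort": joint torques, N m; "position": TCP position; "ee_rot": TCP orientation; "contact_force": force on the tool from outside, world axes, zero at the start; "moment": the same for the moment, N m; "width": finger opening in m; "gripper_force": force on a finger pad.
Only numpy, scipy, OpenCV 4.12 (cv2) and the standard library are available. Lean on these libraries where they do the work, as an engineer would, in place of code of your own. Each camera call takes 0.05 s, during which the arm holds its last target. There are 200 camera calls.

## Working session

There is one attempt and no reset: what is moved stays moved. The work goes in short steps, Python scripts to look and compute and a shell command to move; the robot and the scene stay as the last step left them, time stands still between calls to the robot, and variables do not carry over. Pictures are saved under pics/ and viewed, at most 10 in all, crops included, and the job is handed in when it is done.

```bash
mkdir -p pics; python3 - <<'E'
from rig import manip,get_image,camera_info
import cv2,numpy as np
s=manip.get_state();print({k:np.round(v,3).tolist() for k,v in s.items()})
for n in("top","side"):
    cv2.imwrite(f"pics/{n}0.png",get_image(n));c=camera_info(n);print(n,c)
E
```

```text
{'clock': 0.0, 'qpos': [-1.436, 0.277, 1.506, 0.0, 1.361, -0.121], 'qd': [-0.001, 0.001, 0.002, -0.0, -0.0, 0.0], 'effort': [0.001, -41.676, -24.581, -0.0, 0.011, -0.0], 'position': [0.145, -0.556, 0.202], 'ee_rot': [-0.001, 0.992, 0.128, -0.0], 'contact_force': [0.171, 0.032, 0.015], 'moment': [-0.076, 0.006, 0.005], 'gripper_force': 0.0, 'width': 0.086}
top {'mtx': array([[357.42966763,   0.        , 249.25862047],
       [  0.        , 357.42966763, 198.41861728],
       [  0.        ,   0.        ,   1.        ]]), 'D': array([-0.04365065,  0.        ,  0.        ,  0.        ,  0.        ]), 'rvec': array([ 2.11724049, -2.1534825 ,  0.23680606]), 'tvec': array([-0.00681485,  0.50395882,  0.92439256])}
side {'mtx': array([[471.09555881,   0.        , 256.67606064],
       [  0.        , 471.09555881, 191.87464045],
       [  0.        ,   0.        ,   1.        ]]), 'D': array([0.04589668, 0.        , 0.        , 0.        , 0.        ]), 'rvec': array([ 2.4529709 , -0.05362525,  0.01950805]), 'tvec': array([-0.47850987,  0.04401775,  1.51217672])}
```

View pics/top0.png

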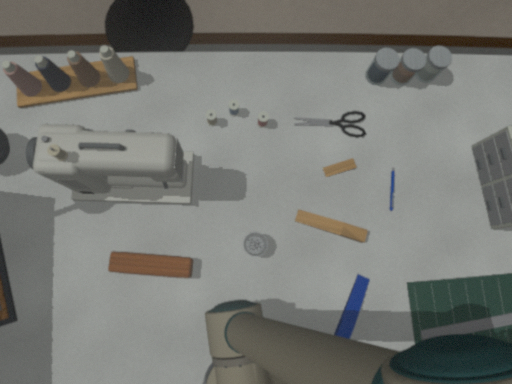

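View pics/side0.png

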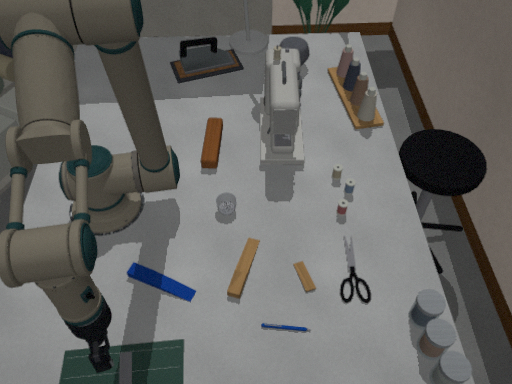

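Top view: the candidates for the long wedge are the tan bar at (332,225), the blue wedge-shaped bar at (352,305), the small tan one at (340,167), which is the short wedge, and the red-brown block at (150,265), which is the clapper or a lookalike. The machine's free-arm end is at about (192,178), facing -y. I pick (332,225) as plain beech and will check it in a close crop, along with the base-plate edge.

```bash
cat > h.py <<'E'
import cv2,numpy as np
from rig import manip,get_image,camera_info
def ray(c,px):
    u=cv2.undistortPoints(np.array([[px]],float),c["mtx"],c["D"])[0,0]
    R=cv2.Rodrigues(c["rvec"])[0];return -R.T@c["tvec"].ravel(),R.T@np.array([u[0],u[1],1])
def plane(c,px,z):
    o,d=ray(c,px);return o+d*(z-o[2])/d[2]
def proj(c,P): return cv2.projectPoints(np.array(P,float).reshape(-1,3),c["rvec"],c["tvec"],c["mtx"],c["D"])[0][:,0]
E
python3 - <<'E'
from h import *
ct,cs=camera_info("top"),camera_info("side")
T,S=cv2.imread("pics/top0.png"),cv2.imread("pics/side0.png")
for n,im,c in(("top",T,ct),("side",S,cs)):
    h=cv2.cvtColor(im,cv2.COLOR_BGR2HSV);m=cv2.inRange(h,(8,80,90),(25,255,255))
    for k in cv2.findContours(m,0,2)[0]:
        if cv2.contourArea(k)>100:
            b=cv2.boxPoints(cv2.minAreaRect(k));print(n,cv2.contourArea(k),b.round().tolist(),[plane(c,p,.0)[:2].round(3).tolist() for p in b], cv2.mean(im,cv2.drawContours(np.zeros_like(m),[k],-1,255,-1))[:3])
r=lambda im,x,y,w,h,f:cv2.resize(im[y:y+h,x:x+w],None,fx=f,fy=f,interpolation=2)
a=r(T,285,200,95,50,4);b=r(S,215,230,60,75,4);d=r(T,150,110,95,110,4);e=r(S,245,100,75,75,4)
o=np.zeros((600,800,3),np.uint8)
for im,(x,y) in((a,(0,0)),(b,(400,0)),(d[:400],(0,200)),(e,(400,300))):
    hh,ww=im.shape[:2];hh=min(hh,600-y);ww=min(ww,800-x);o[y:y+hh,x:x+ww]=im[:hh,:ww]
cv2.imwrite("pics/crop1.png",o)
print([camera_info("wrist")[k] for k in("mtx","rvec","tvec")])
E
```

```text
top 1462.5 [[109.0, 271.0], [110.0, 251.0], [191.0, 258.0], [189.0, 277.0]] [[0.317, 0.373], [0.37, 0.371], [0.349, 0.148], [0.296, 0.152]] (62.95766516998075, 85.23027581783194, 116.49198203976907)
top 774.5 [[295.0, 220.0], [299.0, 209.0], [367.0, 230.0], [363.0, 242.0]] [[0.448, -0.146], [0.482, -0.158], [0.416, -0.352], [0.383, -0.338]] (84.26611957796014, 117.10902696365767, 141.09847596717466)
top 238.5 [[323.0, 167.0], [353.0, 158.0], [355.0, 167.0], [326.0, 176.0]] [[0.603, -0.236], [0.629, -0.326], [0.603, -0.331], [0.577, -0.242]] (82.14909090909092, 113.78181818181818, 136.87636363636364)
top 1719.0 [[12.0, 74.0], [132.0, 55.0], [138.0, 88.0], [18.0, 107.0]] [[0.914, 0.706], [0.971, 0.337], [0.859, 0.316], [0.804, 0.676]] (72.55975168132436, 100.37299534402483, 120.75375064666322)
side 266.0 [[293.0, 264.0], [303.0, 260.0], [315.0, 288.0], [306.0, 292.0]] [[0.575, -0.241], [0.604, -0.228], [0.63, -0.32], [0.602, -0.332]] (67.98344370860927, 102.83443708609272, 130.10927152317882)
side 667.5 [[226.0, 292.0], [248.0, 236.0], [260.0, 241.0], [239.0, 296.0]] [[0.379, -0.321], [0.445, -0.137], [0.482, -0.156], [0.414, -0.337]] (69.91950886766712, 106.16643929058664, 134.63165075034107)
side 584.0 [[201.0, 160.0], [207.0, 116.0], [222.0, 118.0], [215.0, 162.0]] [[0.292, 0.188], [0.309, 0.415], [0.365, 0.4], [0.344, 0.176]] (36.5765625, 68.3484375, 108.8453125)
side 484.0 [[327.0, 68.0], [353.0, 57.0], [384.0, 124.0], [358.0, 135.0]] [[0.804, 0.689], [0.922, 0.766], [0.966, 0.343], [0.862, 0.285]] (63.3785594639866, 96.2680067001675, 122.24790619765494)
[array([[272.16284008,   0.        , 256.1719307 ],
       [  0.        , 272.16284008, 189.11539485],
       [  0.        ,   0.        ,   1.        ]]), array([-2.27936641,  1.758181  ,  0.28216198]), array([-0.57293385, -0.0398    ,  0.38161594])]
```

View pics/crop1.png

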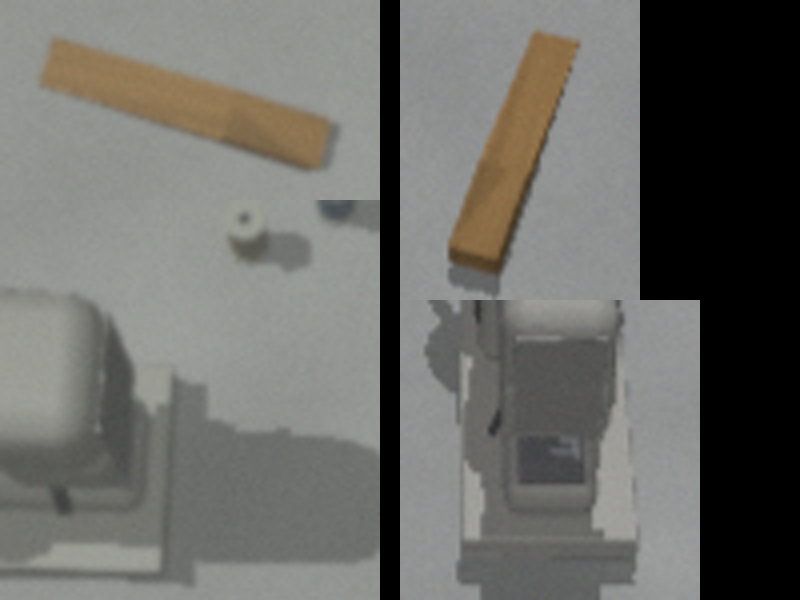

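The crop confirms it: plain beech, sloping, thin end at top-view pixel (297,214), level heel at the right end (365,236). The short wedge is plainly smaller. The base-plate end face shows in both views; I now triangulate its corners.

```bash
python3 - <<'E'
from h import *
ct,cs=camera_info("top"),camera_info("side")
def tri(a,b):
    (o,d),(p,e)=ray(ct,a),ray(cs,b);t=np.linalg.lstsq(np.c_[d,-e],p-o,rcond=None)[0]
    A,B=o+t[0]*d,p+t[1]*e;return ((A+B)/2).round(4),np.linalg.norm(A-B).round(4)
print(tri((193,151.5),(304.2,160.25)),tri((190.2,203),(260,160.25)))
L=plane(cs,(260.5,164.25),.01);R=plane(cs,(304,163.75),.01)
print("side lower edge",L,R,np.linalg.norm(L-R))
for z in(.01,.022,.03): 
  a,b=plane(ct,(193,151.5),z),plane(ct,(190.2,203),z);print(z,a,b,np.linalg.norm(a-b))
  a,b=plane(cs,(304.2,160.25),z),plane(cs,(260,160.25),z);print(' side',a,b,np.linalg.norm(a-b))
# wedge: heel end lines and thin end
for n,c,tip,heel in(("top",ct,[(295,220.5),(298,209.5)],[(363.5,242),(367.5,230)]),("side",cs,[(248.5,238),(260,240.5)],[(227.5,291),(240.5,294)])):
  print(n,[plane(c,p,.002).round(4)[:2] for p in tip],[plane(c,p,.024).round(4)[:2] for p in heel])
print(-cv2.Rodrigues(ct["rvec"])[0].T@ct["tvec"])
c=camera_info("wrist");s=manip.get_state();print(s["position"],-cv2.Rodrigues(c["rvec"])[0].T@c["tvec"],cv2.Rodrigues(c["rvec"])[0])
E
```

```text
(array([0.6453, 0.141 , 0.0318]), np.float64(0.0017)) (array([0.4964, 0.1467, 0.033 ]), np.float64(0.0005))
side lower edge [0.49862929 0.14962015 0.01      ] [0.64760828 0.14539324 0.01      ] 0.14903894467390924
0.01 [0.65171938 0.14356278 0.01      ] [0.50034221 0.14979622 0.01      ] 0.15150545063121312
 side [0.65005442 0.16172336 0.01      ] [0.49782356 0.16843303 0.01      ] 0.15237865758404934
0.022 [0.64771363 0.14202311 0.022     ] [0.49816611 0.1481812  0.022     ] 0.14967425595313064
 side [0.64790139 0.15051209 0.022     ] [0.49721066 0.15715387 0.022     ] 0.15083702755853468
0.03 [0.64504313 0.14099666 0.03      ] [0.49671537 0.14710453 0.03      ] 0.1484534595010759
 side [0.64646604 0.14303791 0.03      ] [0.49680207 0.14963444 0.03      ] 0.1498092742081917
top [array([ 0.4471, -0.1452]), array([ 0.4785, -0.1552])] [array([ 0.3812, -0.3298]), array([ 0.4142, -0.3438])]
side [array([ 0.4477, -0.1456]), array([ 0.4822, -0.1562])] [array([ 0.3844, -0.3315]), array([ 0.4198, -0.3421])]
[0.32030051 0.01617663 1.00283022]
[ 0.14539882 -0.5557533   0.20180096] [ 0.22373447 -0.53421195  0.37420374] [[ 0.25370618 -0.96728017 -0.00150076]
 [-0.91917528 -0.24157145  0.31106275]
 [-0.30124737 -0.07753908 -0.95038819]]
```

```bash
python3 -m crank '{"translation":[[39,-21,0],[39,-21,0],[39,-21,0],[39,-21,0],[39,-21,0],[39,-21,0],[39,-21,0],[39,-21,0]],"roll":[0,0,0,0,0,0,0,0],"fingers":[1,1,1,1,1,1,1,1]}'; python3 -m crank '{"translation":[[0,0,0],[0,0,0],[0,0,0],[0,0,0],[0,0,0],[0,0,0],[0,0,0],[0,0,0]],"roll":[-0.14,-0.14,-0.14,-0.14,-0.14,-0.14,-0.14,0],"fingers":[1,1,1,1,1,1,1,1]}'
python3 - <<'E'
from h import *
c=camera_info("wrist");im=get_image("wrist");cv2.imwrite("pics/w1.png",im)
h=cv2.cvtColor(im,cv2.COLOR_BGR2HSV);m=cv2.inRange(h,(8,80,70),(25,255,255))
for k in cv2.findContours(m,0,2)[0]:
    if cv2.contourArea(k)>300: print(cv2.contourArea(k),[(p.round().tolist(),plane(c,p,.012)[:2].round(4).tolist()) for p in cv2.boxPoints(cv2.minAreaRect(k))])
E
```

```text
clock: 0.9
position: [0.4057, -0.3132, 0.2023]
ee_rot: [-0.0, 0.992, 0.127, -0.0]
contact_force: [0.3, -0.6, -1.1]
width: 0.0852
gripper_force: 0.0
clock: 1.7
position: [0.4046, -0.3146, 0.2022]
ee_rot: [-0.0, 0.815, 0.579, -0.0]
contact_force: [-0.3, 0.2, -0.3]
width: 0.0853
gripper_force: 0.0
1805.0 [([364.0, 61.0], [0.5707, -0.2375]), ([387.0, 48.0], [0.5993, -0.2329]), ([423.0, 114.0], [0.6294, -0.3239]), ([401.0, 126.0], [0.5991, -0.3301])]
4397.5 [([244.0, 17.0], [0.4486, -0.1462]), ([272.0, 17.0], [0.4793, -0.1569]), ([272.0, 182.0], [0.417, -0.3471]), ([244.0, 182.0], [0.3802, -0.3343])]
```

View pics/w1.png

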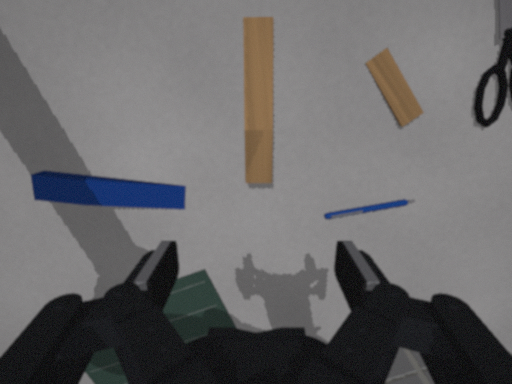

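The wrist view shows the beech wedge upright in the picture, thin end at (258,17), heel end at (258,184), midway between the fingers, with nothing near the heel.

```bash
python3 - <<'E'
from h import *
c=camera_info("wrist");im=cv2.imread("pics/w1.png")
m=cv2.inRange(cv2.cvtColor(im,cv2.COLOR_BGR2HSV),(8,80,70),(25,255,255))[:,200:310]
for r in(20,40,135,150,165): x=np.where(m[r])[0]+200;print(r,x.min(),x.max())
y=np.where(m.any(1))[0];print(y.min(),y.max())
t=plane(c,(258.2,16.5),.002);b=plane(c,(259,165),.024);e=plane(c,(259,185),.0)
d=(t-b)[:2];ang=np.arctan2(d[1],d[0]);d/=np.hypot(*d);print(t,b,e,np.degrees(ang))
s=manip.get_state();p=np.array(s["position"]);q=s["ee_rot"];a=2*np.arctan2(q[2],q[1]);X=np.array([np.cos(a),np.sin(a)]);Y=np.array([np.sin(a),-np.cos(a)])
g=t[:2]-.173*d;print(p,np.degrees(a),"grip",g,"tool dx dy mm",(g-p[:2])@X*1e3,(g-p[:2])@Y*1e3)
E
```

```text
20 244 272
40 244 272
135 245 271
150 246 271
165 246 271
17 182
[ 0.46569147 -0.14895085  0.002     ] [ 0.40863989 -0.31570229  0.024     ] [ 0.39737576 -0.34890248  0.        ] 71.11236477019824
[ 0.40462485 -0.31464501  0.20225768] 70.64724179899098 grip [ 0.40968908 -0.31263571] tool dx dy mm 3.5739697267178334 4.112228761796973
```

```bash
python3 -m crank '{"translation":[[3,3,0],[0,0,40],[0,0,40],[0,0,40],[0,0,35],[0,0,25],[0,0,14],[0,0,0]],"roll":[0,0,0,0,0,0,0,0],"fingers":[1,1,1,1,1,0.75,0.75,0.75]}' 60; python3 - <<'E'
from h import *
c=camera_info("wrist");im=get_image("wrist");cv2.imwrite("pics/w2.png",im)
E
```

```text
clock: 2.55
position: [0.4075, -0.3115, 0.0065]
ee_rot: [-0.002, 0.816, 0.579, -0.0]
contact_force: [-0.3, -0.9, 0.4]
width: 0.0641
gripper_force: 0.0
```

View pics/w2.png

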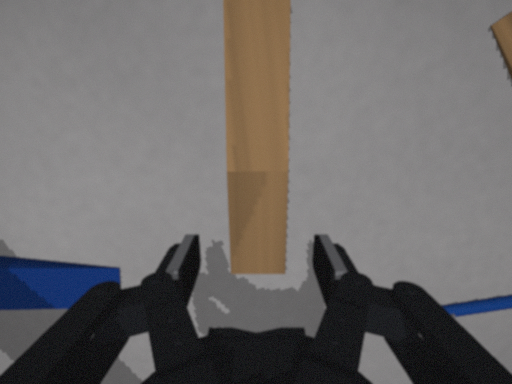

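Heel spans rows 171–273, columns 231–287 (mid 258); the finger pads stand either side at columns about 197 and 317 (mid 257), so the wedge is centred. I check where the grasp falls along the heel.

```bash
python3 - <<'E'
from h import *
c=camera_info("wrist");p=np.array(manip.get_state()["position"])
print(proj(c,[p,p+[0,0,.019]]))
d=np.array([.327,.945])
for px,z in(((258,171),.024),((258,273),.024)): 
    P=plane(c,px,z);print(P,(P-p)[:2]@d,(P-p)[:2]@[d[1],-d[0]])
E
```

```text
[[255.59323523 223.69215875]
 [255.49339426 236.72222789]]
[ 0.42358621 -0.27343776  0.024     ] 0.041844801689205895 0.001601345309186191
[ 0.40049518 -0.34011755  0.024     ] -0.02871836798374673 0.001584608203987023
```

```bash
python3 -m crank '{"translation":[[0,1.5,2],[0,0,0],[0,0,0],[0,0,0],[0,0,0],[0,0,0],[0,0,0],[0,0,0]],"roll":[0,0,0,0,0,0,0,0],"fingers":[0.75,0.3,0.3,0.3,0.3,0.3,0.3,0.3]}' 60;  python3 -m crank '{"translation":[[0,0,-2],[0,0,0]],"roll":[0,0],"fingers":[0.2,0.2]}' 60
```

```text
clock: 3.4
position: [0.41, -0.3135, 0.0066]
ee_rot: [0.0, 0.815, 0.579, -0.0]
contact_force: [0.3, -1.2, 0.9]
width: 0.0257
gripper_force: 0.0
clock: 3.6
position: [0.4102, -0.3137, 0.0088]
ee_rot: [0.0, 0.815, 0.579, 0.0]
contact_force: [-0.7, 0.6, 0.1]
width: 0.017
gripper_force: 0.0
```

```bash
python3 - <<'E'
from h import *
c=camera_info("wrist");im=get_image("wrist");t=get_image("side")
o=np.hstack([cv2.resize(im,(400,300)),cv2.resize(t[190:310,150:310],(400,300),interpolation=2)]);cv2.imwrite("pics/w3.png",o)
E
```

```text
(no output)
```

View pics/w3.png

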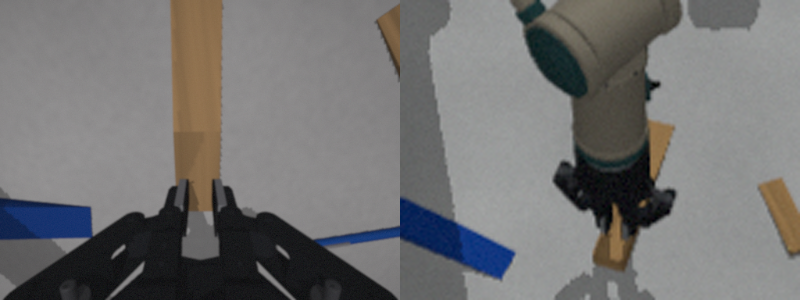

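The wrist part shows the fingers closed over the heel, wood visible beneath the tips at (182,190) and (222,190): they passed above the heel, and the wedge has not moved. I open up and go lower in small steps, watching the force.

```bash
python3 -m crank '{"translation":[[0,0,-15],[0,0,0],[0,0,0],[0,0,0]],"roll":[0,0,0,0],"fingers":[0.65,0.65,0.65,0.65]}'; python3 -m crank '{"translation":[[0,0,15],[0,0,2],[0,0,0]],"roll":[0,0,0],"fingers":[0.65,0.65,0.65]}';python3 -m crank '{"translation":[[0,0,3],[0,0,0]],"roll":[0,0],"fingers":[0.65,0.65]}'
python3 - <<'E'
from h import *
c=camera_info("wrist");s=manip.get_state();p=np.array(s["position"]);q=s["ee_rot"];a=2*np.arctan2(q[2],q[1]);X=np.array([np.cos(a),np.sin(a),0]);Y=np.array([np.sin(a),-np.cos(a),0])
for h in(0,.008,.013,.019,.025): print(h,proj(c,[p+X*.011+Y*k*s["width"]/2+[0,0,h] for k in(-1,1)]).round(1).tolist())
im=get_image("wrist");cv2.imwrite("pics/w4.png",cv2.resize(im[180:330,150:360],None,fx=3.5,fy=3.5,interpolation=2));print(s["width"],p)
E
```

```text
clock: 4.1
position: [0.4098, -0.3132, 0.0232]
ee_rot: [-0.0, 0.815, 0.579, -0.0]
contact_force: [0.3, -1.3, -0.2]
width: 0.0556
gripper_force: 0.0
clock: 4.4
position: [0.4095, -0.3129, 0.0058]
ee_rot: [-0.001, 0.815, 0.579, -0.0]
contact_force: [-0.1, 0.5, 0.7]
width: 0.0557
gripper_force: 0.0
clock: 4.6
position: [0.4101, -0.3135, 0.0036]
ee_rot: [-0.0, 0.815, 0.579, -0.0]
contact_force: [0.2, -0.1, 0.3]
width: 0.0556
gripper_force: 0.0
0 [[214.8, 209.0], [296.3, 209.0]]
0.008 [[213.1, 213.6], [298.0, 213.7]]
0.013 [[211.9, 216.8], [299.2, 216.8]]
0.019 [[210.4, 220.7], [300.6, 220.8]]
0.025 [[208.8, 225.0], [302.2, 225.0]]
0.055642714386758406 [ 0.41006725 -0.31350944  0.00355035]
```

View pics/w4.png

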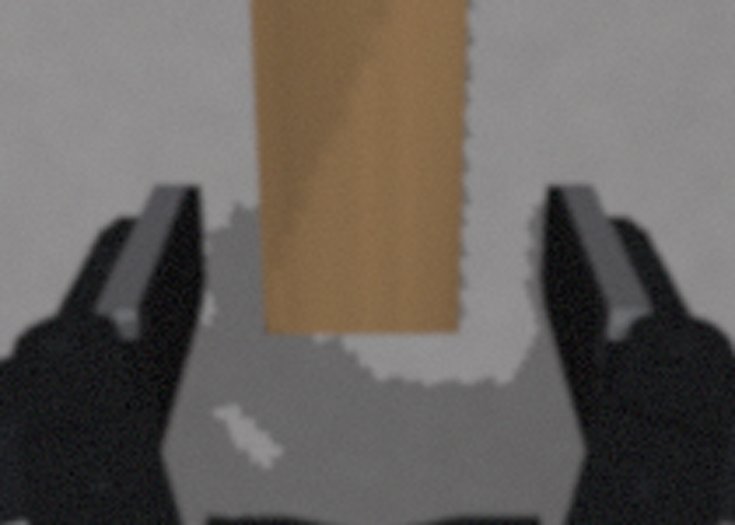

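The pads straddle the heel (tips at crop (200,185) and (546,185), heel between columns 265 and 461), and the rows put the tips about 30 mm above the reported TCP, which fits the miss. I go down in small steps, watching the force.

```bash
for i in 1 2 3 4; do python3 -m crank '{"translation":[[0,0,3],[0,0,0]],"roll":[0,0],"fingers":[0.65,0.65]}' | egrep 'pos|contact'; done
```

```text
position: [0.4099, -0.3134, 0.0005]
contact_force: [0.1, -0.0, 0.3]
position: [0.4098, -0.3133, -0.0027]
contact_force: [-0.6, 0.6, -1.3]
position: [0.4099, -0.3133, -0.0057]
contact_force: [-0.1, -0.8, -0.3]
position: [0.4098, -0.3133, -0.0088]
contact_force: [-0.6, 0.4, -0.5]
```

```bash
for i in 1 2 3; do python3 -m crank '{"translation":[[0,0,2.5],[0,0,0]],"roll":[0,0],"fingers":[0.5,0.5]}' | egrep 'pos|contact|wid'; done
python3 - <<'E'
from h import *
c=camera_info("wrist");s=manip.get_state();p=np.array(s["position"]);q=s["ee_rot"];a=2*np.arctan2(q[2],q[1]);X=np.array([np.cos(a),np.sin(a),0]);Y=np.array([np.sin(a),-np.cos(a),0])
for h in(0,.01,.02,.03,.04): print(h,proj(c,[p+X*.011+Y*k*s["width"]/2+[0,0,h] for k in(-1,1)]).round(1).tolist())
im=get_image("wrist");cv2.imwrite("pics/w5.png",cv2.resize(im[180:330,150:360],None,fx=3.5,fy=3.5,interpolation=2));print(s["width"],p)
E
```

```text
position: [0.4099, -0.3133, -0.0112]
contact_force: [0.4, -0.4, -0.7]
width: 0.0428
position: [0.4099, -0.3134, -0.0137]
contact_force: [0.4, 0.4, 0.4]
width: 0.0428
position: [0.4099, -0.3134, -0.0162]
contact_force: [-0.9, -0.3, -0.7]
width: 0.0424
0 [[224.5, 209.0], [286.6, 209.1]]
0.01 [[222.8, 214.9], [288.3, 214.9]]
0.02 [[220.9, 221.5], [290.1, 221.5]]
0.03 [[218.8, 228.8], [292.2, 228.8]]
0.04 [[216.4, 237.1], [294.5, 237.1]]
0.042403990057847146 [ 0.40990434 -0.31336919 -0.01615125]
```

View pics/w5.png

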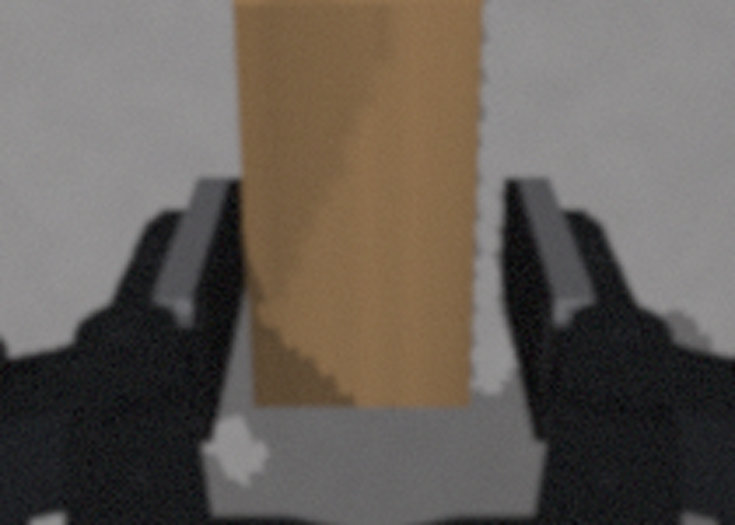

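The tips at crop (241,180) and (505,180) are still about 33 mm above the reported TCP, so about 17 mm above the table. The heel's middle (column 360) lies about 2 mm left of the fingers' middle (373). I shift and go lower.

```bash
python3 -m crank '{"translation":[[0,-2,0],[0,0,3],[0,0,0]],"roll":[0,0,0],"fingers":[0.6,0.6,0.6]}' | egrep 'pos|contact|wid'; for i in 1 2 3; do python3 -m crank '{"translation":[[0,0,2.5],[0,0,0]],"roll":[0,0],"fingers":[0.6,0.6]}' | egrep 'pos|contact|wid'; done
```

```text
position: [0.4079, -0.3126, -0.0192]
contact_force: [-0.2, -0.6, 0.1]
width: 0.0513
position: [0.408, -0.3127, -0.0217]
contact_force: [0.1, 0.2, -0.7]
width: 0.0513
position: [0.408, -0.3127, -0.0242]
contact_force: [0.7, 1.0, -0.4]
width: 0.0514
position: [0.408, -0.3127, -0.0267]
contact_force: [-0.1, 0.1, 0.6]
width: 0.0511
```

```bash
python3 -m crank '{"translation":[[0,0,0],[0,0,0],[0,0,0],[0,0,0]],"roll":[0,0,0,0],"fingers":[0.3,0.3,0.2,0.2]}' 60 | egrep 'pos|contact|wid|grip'; python3 - <<'E'
from h import *
im=get_image("wrist");t=get_image("top");s=manip.get_state()
cv2.imwrite("pics/w6.png",im);cv2.imwrite("pics/t6.png",t)
m=cv2.inRange(cv2.cvtColor(im,cv2.COLOR_BGR2HSV),(8,80,60),(25,255,255))
for r in(5,100,170,190,220): x=np.where(m[r,150:360])[0]+150;print(r,x.min(),x.max())
E
```

```text
position: [0.4084, -0.3131, -0.0262]
contact_force: [0.4, 1.0, 1.5]
width: 0.0348
gripper_force: 61.0
5 214 296
100 216 295
170 218 294
190 219 293
220 220 292
```

Gripped at 61 N and 35 mm wide. Now I lift, carry it above the other things, and turn it to the machine's heading.

```bash
python3 -m crank '{"translation":[[0,0,-30],[0,0,-35],[41,9,0],[41,9,0],[41,9,0],[41,9,0],[41,9,0],[41,9,0]],"roll":[0,0,0,0,0,0,0,0],"fingers":[0.2,0.2,0.2,0.2,0.2,0.2,0.2,0.2]}'| egrep 'pos|rot|contact|wid|grip'; python3 -m crank '{"translation":[[41,9,0],[0,0,0],[0,0,0],[0,0,0],[0,0,0]],"roll":[0,-0.1,-0.1,-0.1,0],"fingers":[0.2,0.2,0.2,0.2,0.2]}'| egrep 'pos|rot|contact|wid|grip'
python3 - <<'E'
from h import *
t,s=get_image("top"),get_image("side");cv2.imwrite("pics/t7.png",t);cv2.imwrite("pics/s7.png",s)
a=cv2.resize(t[125:285,170:300],(400,492),interpolation=2);b=cv2.resize(s[130:260,220:330],(400,473),interpolation=2)
o=np.zeros((492,800,3),np.uint8);o[:,:400]=a;o[:473,400:]=b;cv2.imwrite("pics/c7.png",o)
E
```

```text
position: [0.5402, -0.0966, 0.0382]
ee_rot: [-0.0, 0.815, 0.579, -0.0]
contact_force: [0.7, -1.0, -0.8]
width: 0.035
gripper_force: 60.6
position: [0.5615, -0.0622, 0.038]
ee_rot: [-0.001, 0.719, 0.695, -0.0]
contact_force: [-0.2, -0.6, -0.8]
width: 0.0346
gripper_force: 60.5
```

View pics/c7.png

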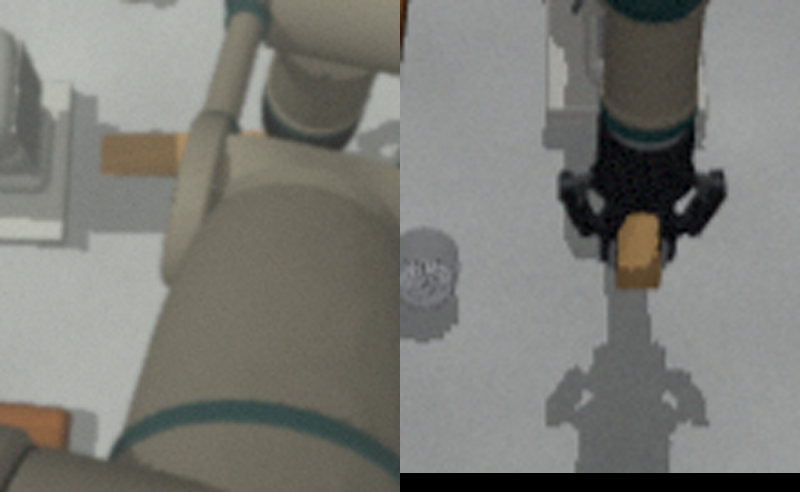

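The top part shows the wedge tip at crop (101,133)–(101,171) facing the plate end, corners (71,80) and (63,240); the side part shows the wedge level in the grip. I work out the offsets.

```bash
python3 - <<'E'
from h import *
c=camera_info("top");t=cv2.imread("pics/t7.png")
m=cv2.inRange(cv2.cvtColor(t,cv2.COLOR_BGR2HSV),(8,80,60),(25,255,255));m[:,230:]=0;m[:150]=0;m[200:]=0
x=np.where(m.any(0))[0];print("cols",x.min(),x.max())
for k in range(x.min(),x.max()+1,4):
    y=np.where(m[:,k])[0];print(k,y.min(),y.max(),end=' | ')
P=[plane(c,(x.min(),yy),.067) for yy in(np.where(m[:,x.min()+2])[0].min()-.0,np.where(m[:,x.min()+2])[0].max()+.5)]
print(P,(P[0]+P[1])/2)
A,B=plane(c,(193.1,151.2),.031),plane(c,(190.4,203),.031);M=(A+B)/2;print(A,B,M,np.degrees(np.arctan2(*(A-B)[1::-1])))
s=manip.get_state();q=s["ee_rot"];a=2*np.arctan2(q[2],q[1]);print(np.degrees(a),s["position"][:2]+.172*np.array([np.cos(a),np.sin(a)]))
g=cv2.cvtColor(t,cv2.COLOR_BGR2GRAY)
print(g[146:156,184:198]);print(g[198:208,184:198])
E
```

```text
cols 204 229
204 170 180 | 208 170 180 | 212 170 180 | 216 170 180 | 220 169 180 | 224 169 180 | 228 169 177 | [array([0.58005494, 0.10601251, 0.067     ]), array([0.55087466, 0.10587144, 0.067     ])] [0.5654648  0.10594198 0.067     ]
[0.64559585 0.14059594 0.031     ] [0.49652616 0.14642051 0.031     ] [0.57106101 0.14350823 0.031     ] -2.237568300874344
87.87354058772921 [0.56801515 0.1094183 ]
[[184 184 185 186 186 185 184 184 186 184 183 181 183 183]
 [184 187 184 186 185 184 186 185 184 187 184 185 185 181]
 [184 183 185 183 186 186 187 184 186 183 183 184 184 184]
 [183 184 185 186 186 183 183 184 183 183 182 186 184 184]
 [180 181 182 182 182 182 182 182 180 180 179 184 182 183]
 [174 179 180 176 175 174 173 178 173 175 179 184 179 181]
 [174 181 182 180 183 179 181 179 173 162 177 182 182 179]
 [171 184 181 183 184 183 182 180 168 152 171 180 180 183]
 [171 183 183 185 182 184 182 180 163 139 149 167 174 176]
 [173 184 184 184 183 183 183 177 161 130 129 143 153 166]]
[[184 183 185 183 183 173 142 119 126 128 129 124 126 128]
 [183 183 185 186 185 169 136 118 123 130 130 128 130 129]
 [184 184 183 183 184 169 137 117 127 129 130 130 131 132]
 [179 181 182 181 177 165 131 116 126 131 132 131 129 132]
 [163 162 162 163 164 152 126 120 129 129 130 129 129 132]
 [125 128 125 128 128 125 118 120 128 131 131 129 129 132]
 [118 123 122 123 119 119 121 126 129 129 132 130 129 132]
 [140 142 142 141 141 139 139 142 144 143 141 139 133 131]
 [168 170 164 168 166 167 164 165 168 164 165 159 149 144]
 [174 173 171 173 176 172 171 170 173 170 171 172 165 165]]
```

```bash
python3 -m crank '{"translation":[[0,2,20],[0,0,25],[0,0,15],[0,0,2],[0,0,0],[0,0,0]],"roll":[0,0,0,0,0,0],"fingers":[0.2,0.2,0.2,0.2,0.2,0.2]}'| egrep 'pos|rot|contact|wid|grip'; for i in 1 2 3;do python3 -m crank '{"translation":[[0,0,1],[0,0,0]],"roll":[0,0],"fingers":[0.2,0.2]}'| egrep 'pos|contact'; done
```

```text
position: [0.5649, -0.0629, -0.0226]
ee_rot: [0.001, 0.72, 0.694, 0.0]
contact_force: [0.1, 0.1, -1.2]
width: 0.0351
gripper_force: 60.6
position: [0.5645, -0.0627, -0.0237]
contact_force: [0.9, 0.3, -0.8]
position: [0.564, -0.0626, -0.0253]
contact_force: [-0.4, 0.2, -1.0]
position: [0.5642, -0.0626, -0.0261]
contact_force: [-0.6, -0.4, 1.6]
```

```bash
python3 -m crank '{"translation":[[0,0,0.7],[0,0,0],[0,0,0]],"roll":[0,0,0],"fingers":[0.2,0.2,0.2]}'| egrep 'pos|contact'; python3 - <<'E'
from h import *
c=camera_info("top");t=get_image("top");cv2.imwrite("pics/t8.png",t)
m=cv2.inRange(cv2.cvtColor(t,cv2.COLOR_BGR2HSV),(6,50,40),(28,255,255));m[:,240:]=0;m[:150]=0;m[200:]=0
x=np.where(m.any(0))[0];print("cols",x.min(),x.max())
for k in range(x.min()+1,x.max(),4):
    y=np.where(m[:,k])[0];u,v=y.min()-.5,y.max()+.5;z=.002+.17*max(0,(k-x.min())*.0026);U,V=plane(c,(k,u),z),plane(c,(k,v),z);print(k,u,v,((U+V)/2).round(4),(U-V)[0].round(4))
print(plane(c,(x.min()-.5,177),.002))
s=manip.get_state();q=s["ee_rot"];a=2*np.arctan2(q[2],q[1]);print(np.degrees(a),s["position"][:2]+.172*np.array([np.cos(a),np.sin(a)]))
g=cv2.GaussianBlur(cv2.cvtColor(t,cv2.COLOR_BGR2GRAY),(3,3),0)
for r in(154,158,195,200): print(r,g[r,182:202])
E
```

```text
position: [0.5642, -0.0626, -0.0262]
contact_force: [-1.9, 0.7, 6.6]
cols 205 231
206 173.5 185.5 [0.5697 0.1063 0.0024] 0.0355
210 173.5 185.5 [0.5691 0.0947 0.0042] 0.0354
214 173.5 185.5 [0.5685 0.0832 0.006 ] 0.0354
218 173.5 185.5 [0.568  0.0716 0.0077] 0.0353
222 173.5 185.5 [0.5674 0.0601 0.0095] 0.0353
226 173.5 186.5 [0.5653 0.0487 0.0113] 0.0381
230 173.5 182.5 [0.5706 0.0372 0.0131] 0.0264
[0.57723206 0.11071442 0.002     ]
87.99411321006852 [0.57023713 0.10925547]
154 [108 135 164 178 181 181 181 180 180 174 160 148 151 162 169 173 174 174
 174 176]
158 [111 137 163 176 180 181 181 181 179 170 150 130 125 130 132 132 132 133
 138 150]
195 [139 139 138 138 138 138 137 132 123 116 119 124 125 125 125 125 125 126
 126 125]
200 [181 181 181 180 180 179 176 161 136 120 121 124 124 125 127 130 136 143
 143 141]
```

```bash
python3 -m crank '{"translation":[[0,-1,-0.2],[15,0,0],[20,0,0],[20,0,0],[15,0,0],[0,0,0]],"roll":[0.006,0,0,0,0,0],"fingers":[0.2,0.2,0.2,0.2,0.2,0.2]}' 80| egrep 'pos|rot|contact|grip'; python3 -m crank '{"translation":[[4,0,0],[4,0,0],[0,0,0]],"roll":[0,0,0],"fingers":[0.2,0.2,0.2]}'| egrep 'pos|contact|grip'
python3 - <<'E'
from h import *
for n in("top","side"):
  cv2.imwrite(f"pics/{n}9.png",get_image(n))
E
```

```text
position: [0.5669, 0.0098, -0.0261]
ee_rot: [0.0, 0.721, 0.693, 0.001]
contact_force: [0.7, 3.4, 6.8]
gripper_force: 80.5
position: [0.5672, 0.0156, -0.026]
contact_force: [0.1, -1.8, 7.6]
gripper_force: 80.4
```

```bash
for i in 1 2 3 4 5 6 7; do python3 -m crank '{"translation":[[1,0,0],[0,0,0]],"roll":[0,0],"fingers":[0.2,0.2]}'| egrep 'pos|contact'; done
```

```text
position: [0.5672, 0.0159, -0.0261]
contact_force: [-0.3, -3.1, 6.2]
position: [0.5673, 0.0168, -0.0261]
contact_force: [-0.2, -4.1, 6.4]
position: [0.5673, 0.0177, -0.0261]
contact_force: [-0.7, -3.7, 6.2]
position: [0.5674, 0.0186, -0.0261]
contact_force: [-0.3, -3.1, 6.7]
position: [0.5674, 0.0191, -0.0261]
contact_force: [-1.2, -5.8, 6.6]
position: [0.5674, 0.0194, -0.0261]
contact_force: [-0.6, -8.4, 6.4]
position: [0.5675, 0.0197, -0.0261]
contact_force: [-0.9, -9.2, 7.2]
```

Contact begins at y ≈ 0.0188, just where the wedge is 10 thick, so 20 mm more is wanted (y ≈ 0.0385).

```bash
for i in 1 2 3 4 5; do python3 -m crank '{"translation":[[1.5,0,0],[1.5,0,0],[0,0,0]],"roll":[0,0,0],"fingers":[0.2,0.2,0.2]}'| egrep 'pos|contact|clock'; done
```

```text
clock: 13.15
position: [0.5676, 0.0225, -0.0261]
contact_force: [-0.6, -10.1, 6.2]
clock: 13.45
position: [0.5678, 0.0255, -0.0261]
contact_force: [-0.5, -10.1, 6.6]
clock: 13.75
position: [0.5679, 0.0286, -0.0261]
contact_force: [-0.5, -11.2, 6.7]
clock: 14.05
position: [0.568, 0.0315, -0.0261]
contact_force: [-0.2, -10.1, 7.0]
clock: 14.35
position: [0.5681, 0.0345, -0.0261]
contact_force: [-1.4, -10.4, 7.4]
```

```bash
python3 -m crank '{"translation":[[1.5,0,0],[1.5,0,0],[1,0,0],[0,0,0],[0,0,0]],"roll":[0,0,0,0,0],"fingers":[0.2,0.2,0.2,0.2,0.2]}'| egrep 'pos|rot|contact|clock|grip|wid'
python3 - <<'E'
from h import *
c,cs=camera_info("top"),camera_info("side");t,s,w=get_image("top"),get_image("side"),get_image("wrist")
for n,i in zip("tsw",(t,s,w)): cv2.imwrite(f"pics/{n}10.png",i)
# tilt cue: vertical shift of machine top between before/after
for n,a,b,(x,y,ww,hh) in(("side",cv2.imread("pics/side9.png"),s,(262,50,45,75)),("top",cv2.imread("pics/top9.png"),t,(40,125,140,60)),("side handwheel",cv2.imread("pics/side9.png"),s,(335,70,45,60))):
    f=lambda i:np.float32(cv2.cvtColor(i,cv2.COLOR_BGR2GRAY))[y:y+hh,x:x+ww]
    print(n,cv2.phaseCorrelate(f(a),f(b),cv2.createHanningWindow((ww,hh),5)))
for q in((.57,.15,.262),(.57,.15,.136)): 
  P=np.array(q);piv=np.array([.58,.444,0]);th=.0111
  d=P-piv;R=cv2.Rodrigues(np.array([-th,0,0.]))[0];print("pred side",(proj(cs,piv+R@d)-proj(cs,P)),"top",proj(c,piv+R@d)-proj(c,P))
o=np.zeros((600,800,3),np.uint8)
o[:300,:400]=cv2.resize(s[120:210,225:345],(400,300),interpolation=2);o[:300,400:]=cv2.resize(w,(400,300));o[300:,:400]=cv2.resize(t[130:220,140:260],(400,300),interpolation=2);o[300:,400:]=cv2.resize(s,(400,300));cv2.imwrite("pics/c10.png",o)
E
```

```text
clock: 14.85
position: [0.5682, 0.0385, -0.0261]
ee_rot: [0.002, 0.721, 0.693, -0.001]
contact_force: [-0.7, -10.1, 6.4]
width: 0.0343
gripper_force: 80.3
side ((0.12162143931674052, -4.766135710509566), 0.8960599605419017)
top ((-1.5610823836841519, -0.12440540821039292), 0.9778525714521055)
side handwheel ((0.4117781502586837, -0.034667520734611657), 0.9420274483716047)
pred side [[-0.02801434 -1.47919705]] top [[-1.62593898 -0.46643439]]
pred side [[ 0.0067665  -1.06650146]] top [[-0.80936119 -0.35225145]]
```

View pics/c10.png

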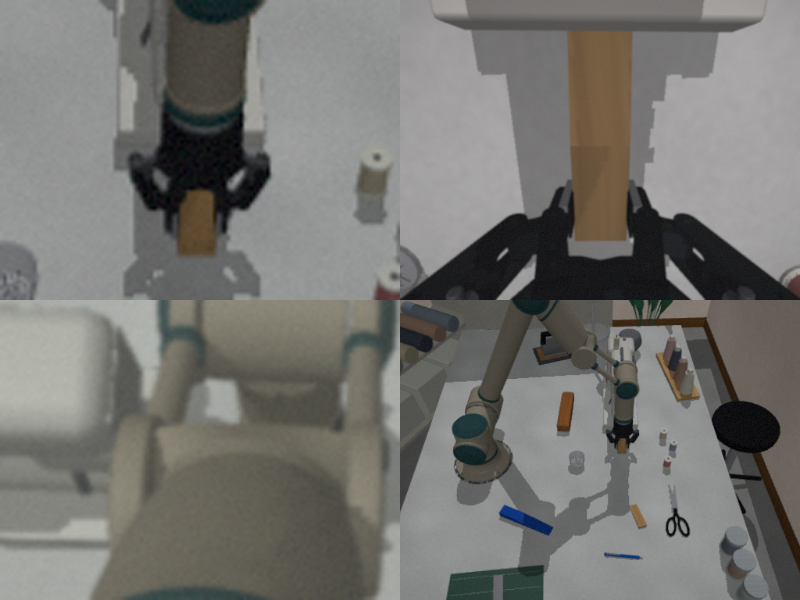

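The wrist part shows the plate's lower edge spanning columns 437–762 (middle 600) and the wedge entering at 568–632 (middle 600), square to it. The pot, spools, short wedge and pen lie where they were. The top-view shift of the machine (1.56 px against 1.63 predicted) gives a tilt of about 0.0107. One check of the depth remains.

```bash
python3 - <<'E'
from h import *
c=camera_info("wrist");w=cv2.imread("pics/w10.png");g=cv2.cvtColor(w,6).astype(int)
print(g[28:48,256],g[178:200,250])
E_=plane(c,(256,38.5),.0134);R=plane(c,(256,188),.024);print(E_,R,(E_-R)[1])
l,r=plane(c,(48,30),.0134),plane(c,(463,30),.0134);print(l,r,np.degrees(np.arctan2(*(r-l)[1::-1])))
p=manip.get_state();print(p["position"],p["contact_force"])
E
```

```text
[85 84 83 81 84 83 82 85 81 84 86 89 97 97 96 96 96 97 97 99] [ 98  98  98 100  99  98  98  96  93  92  89  89  89  88  88  89  86  87
  89  91  89  88]
[0.57307449 0.14554657 0.0134    ] [0.57057867 0.08086204 0.024     ] 0.0646845290389372
[0.48393074 0.15223946 0.0134    ] [0.66236518 0.14555119 0.0134    ] -2.1466177461915494
[ 0.56825619  0.038533   -0.02607562] [  0.50964128 -10.78001347   6.49771144]
```

```bash
python3 -c "
from rig import manip
print(manip.sign_off())"
```

```text
the job is handed in; nothing more can be done
None
```

The long beech wedge is in under the free-arm end, square to the edge and midway between the feet, which stand an estimated 2.8–3 mm clear; it is still gripped at 80 N and pushed in at about 10 N, the machine was raised with the wedge alone, nothing else on the table was moved, and the job is handed in.

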